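# Lock the sealer's terminal box with the fork key

## Robot

A 6-joint arm with a two-finger parallel gripper is mounted at the origin on the work surface; the furniture and walls round the work are solid. World frame = base frame: x ahead of the robot, y to its left, z up, the work surface at z = 0. Lengths are in m, angles in rad, forces in N, time in s.
With the tool pointing down it reaches from about 0.375 to 0.9 m from the base axis. Payload 3.1 kg.
Tool frame: the origin (TCP) lies at the very end of the fingers, on their centre line; the grasp point (between the pads) lies 19 mm behind it; z points along the fingers, y is the direction in which the jaws open and shut (so a half turn about z gives the same grasp; the last joint's range is limited). The gripper opens to 85 mm and grips with 20 to 120 N. Pads are 22 mm wide; open, the fingers measure 114 mm over their backs; the gripper's body (76 mm by 85 mm) begins 54 mm behind the grasp point. The pads swing forward as they close: fully open they stand 13 mm farther back than shut.
Start: joints at [-1.486, 0.527, 1.433, -0, 1.181, -0.178], TCP at [0.162, -0.604, 0.231] pointing down, gripper open.
Joint ranges: [-3.08, 3.08], [-0.75, 2.2], [0.22, 2.44], [-1.43, 4.57], [0, 2.65], [-2.85, 2.85]. Speed limits (rad/s): [2.79, 2.79, 3.14, 3.14, 3.14, 3.14].

## Interface

Orientations are given as a unit quaternion [x, y, z, w].
In Python, from station import manip gives the robot as it stands. The module is installed in compiled form; this text tells all that it offers.
- The arm moves only by the tool send_rows, never from a script. Its argument "commands" is a list of rows, each an object with "delta_pos": the shift along the world's x, y, z in cm, a list of three; "yaw": the turn about the world's z in rad. A call has 1 to 10 rows; each row shifts and turns the pose as measured when the row begins; what a row does not reach is not made up. A row lasts 1/8 s, in which the tool goes at most 62.5 mm and 10.7 degrees, less where a joint would pass 70% of its speed; a pose out of reach is approached as far as the arm can. A call is refused whole if a number of a shift passes 6.25 or a number of a turn 0.188, either way. A call with a gripper value outside its range is refused whole. "grip" is the closure, from -1 (fully open) to 1 (shut), set as the call begins (left out, the last holds). The fingers move at their own pace and stop on an object; "force" is the grip in N (left out, the last holds). Time passes only in rows, so rows that do not move let the fingers close. It gives the time, the measured TCP pose, the force and the opening at its end, in the units of the state.
- manip.sense(): the state, without advancing time (a new reading comes with each control period).
- manip.snapshot(name): name is "scene" or "top" or "wrist"; returns the picture (420x560x3 uint8, blue, green, red); there is no depth.
- manip.get_calibration(name): a dict with "fx", "fy", "cx", "cy" (pixels), "world_to_cam" (4x4, takes a point from world to camera coordinates); the wrist camera has in their place "mount" (4x4, takes a point from camera to tool coordinates, whose origin is the TCP and whose axes are the flange's). Camera axes: x right, y down, z forward; pixel columns grow to the right and rows downward; lengths in m; the calibration is good to about 2 mm. The wrist camera is an equidistant fisheye: a pixel r from the principal point sees the ray r / f radians off the axis. A picture is of the moment at which its call begins: read the wrist's pose just before it. get_calibration takes no time and is no camera call.
- manip.sign_off(): hands the job in, once; it reports no verdict.
The state is a dict: "t": time; "q": joint angles; "qd": joint speeds; "tau": joint torques, N m; "tcp_pos": TCP position; "tool_rot": TCP orientation; "force": force on the tool from outside, world axes, zero at the start; "ft_torque": the same for the moment, N m; "finger_gap": opening from 0.0 (shut) to 1.0 (fully open).
Only numpy, scipy, OpenCV 4.12 (cv2) and the standard library are available. Lean on these libraries where they do the work, as an engineer would, in place of code of your own. Each camera call takes 0.05 s, during which the arm holds its last target. There are 200 camera calls.

## Task

The lid of the steel terminal box has two captive quarter-turn screws, and one of them has been left open, its bar askew across the box. Pick up the black-handled fork key, set it over the bar of that screw and turn it clockwise with the key until its bar lies along the box, in line with the engraved lines, like the other screw, which stays locked. Then lift the key off and leave it standing upright on the table.

Things in the scene. Friction and masses are not known exactly. Their poses are not given: they have to be found in the camera images.
- key_center (a point): Centre of the loose fork key, 100 mm high, 50 mm above its foot; stands on the table, 0.16 kg; z up. Black flat handle, 40 mm along x, 16 thick along y (pinch it there), 25 to 100 mm above the foot. Steel shoulder 44 across at 18 to 25 mm. Below it two prongs, 36 mm along x, 32 over both along y; slot between runs along x, open-ended, 12 mm wide, 18 deep, flared to 20 at the foot. A jar and a tin stand near.
- seat_a: Steel washer (52 mm across, 3 thick) of the OPEN screw on the box lid; at either end of the box. Origin: on the screw axis at the lid surface, 55 mm above the table. z up, y along the box (locked direction, two engraved lines). Screw head: upright bar 40 mm long, 6 thick, 3 to 20 mm above the origin. Key fully down: prongs on the washer, key centre 53 mm above the origin.
- screw_a (a joint): Turn of the open screw, rad, growing clockwise seen from above. 0: bar across the box (along seat_a's x); 1.571, the stop: bar along the box (seat_a's y), locked. Bar yaw = seat_a's yaw minus this value. Starts at 0.25 to 0.55. Friction 0.06 N m; stays where left. In the key's slot the bar has about 0.17 rad of play either way.
- screw_b (a joint): The same for the other screw, 150 mm from the open one along the box, alike in shape; already locked (about 1.55) and to be left so. The steel box, 226 mm long, 116 wide, 55 high, is fixed to the table, each screw 75 mm from its middle.
Mind the look-alikes: they are no part of the job. What is shaped like the part that bears key_center but blue is not meant.

How it is judged:
On the way, in this order (a step that is already met when the one before it is completed fails the run):
1. the key sits over the bar of the open screw, which is not yet turned home (horizontal distance between key_center and seat_a below 0.014 m and z of key_center in the frame of seat_a below 0.064 m and value of joint screw_a below 1 rad), for 0.05 s.
2. the screw is turned home with the key still over it (horizontal distance between key_center and seat_a below 0.014 m and z of key_center in the frame of seat_a below 0.064 m and value of joint screw_a above 1.31 rad), for 0.1 s.
At the end, for the whole second after the job is handed in: Both screws are locked, each bar within 15 degrees of the box's long direction, and the key stands upright (within 8 degrees) on the table, off the box (value of joint each of screw_a, screw_b above 1.31 rad and height (world z) of key_center between 0.044 and 0.058 m and angle between key_center's own z axis and vertical below 0.15 rad and horizontal distance between key_center and seat_a above 0.05 m); the robot touches nothing.
It fails at once if the fingers themselves press on the open screw (it is to be turned with the key) (contact force between the fingers and seat_a above 1.5 N).
It fails at once if the locked screw is turned out of line (value of joint screw_b below 1.31 rad).
It also fails if it takes over 54 s, if anything falls off the work surface, if the arm or the gripper's body presses on something with over 40 N, if the wrist force passes 120 N, or if a joint passes its speed limit or range.

## Working session

There is one attempt and no reset: what is moved stays moved. The work goes in short steps, Python scripts to look and compute and a tool call to move; the robot and the scene stay as the last step left them, time stands still between calls to the robot, and variables do not carry over. Pictures are saved under pics/ and viewed, about 8 in all and at most 12, crops included, and the job is handed in when it is done.

Besides the shell and the picture viewer there is one more tool, called after "Request:" by a JSON object that holds its "name" and its "arguments", one argument or row to a line. send_rows: Moves the arm, as the interface text tells. Its arguments: {"type":"object","properties":{"commands":{"type":"array","items":{"type":"object","properties":{"delta_pos":{"type":"array","items":{"type":"number"}},"yaw":{"type":"number"}}}},"grip":{"type":"number"},"force":{"type":"number"}},"required":["commands"]}

```bash
mkdir -p pics; cat > h.py <<'E'
import numpy as np,cv2
from station import manip
def ray(name,u,v):
    c=manip.get_calibration(name); M=np.linalg.inv(np.array(c["world_to_cam"]))
    d=M[:3,:3]@np.array([(u-c["cx"])/c["fx"],(v-c["cy"])/c["fy"],1]); return M[:3,3],d
def at(name,u,v,z):
    o,d=ray(name,u,v); return (o+d*(z-o[2])/d[2]).round(4)
def wat(u,v,z,st):
    from scipy.spatial.transform import Rotation as R
    c=manip.get_calibration("wrist"); m=np.array(c["mount"])
    x,y=(u-c["cx"])/c["fx"],(v-c["cy"])/c["fy"]; th=np.hypot(x,y); s=np.sin(th)/max(th,1e-9)
    d=np.array([x*s,y*s,np.cos(th)]); Rt=R.from_quat(st["tool_rot"]).as_matrix()
    o=Rt@m[:3,3]+np.array(st["tcp_pos"]); d=Rt@m[:3,:3]@d
    return (o+d*(z-o[2])/d[2]).round(4)
E
python3 - <<'E'
from h import *
s=manip.sense();print({k:np.round(v,3).tolist() for k,v in s.items()})
for n in ["scene","top"]:
    cv2.imwrite(f"pics/{n}0.png",manip.snapshot(n)); c=manip.get_calibration(n); print(n,c["fx"],np.linalg.inv(np.array(c["world_to_cam"])).round(3).tolist())
E
```

```text
{'t': 0.0, 'q': [-1.486, 0.528, 1.434, -0.0, 1.181, -0.179], 'qd': [0.001, -0.001, 0.001, -0.0, 0.001, -0.0], 'tau': [0.0, -44.235, -17.802, -0.0, 0.008, 0.0], 'tcp_pos': [0.162, -0.603, 0.23], 'tool_rot': [0.991, 0.131, 0.0, -0.001], 'force': [-0.683, -0.315, -0.784], 'ft_torque': [-0.033, -0.001, -0.002], 'finger_gap': 1.003}
scene 431.5648432486718 [[-0.676, -0.428, 0.6, -0.056], [-0.736, 0.416, -0.534, 0.541], [-0.021, -0.803, -0.596, 0.568], [0.0, 0.0, 0.0, 1.0]]
top 476.5381916058611 [[0.075, -0.975, 0.209, 0.268], [-0.997, -0.073, 0.017, 0.072], [-0.001, -0.21, -0.978, 0.97], [0.0, 0.0, 0.0, 1.0]]
```

View pics/scene0.png

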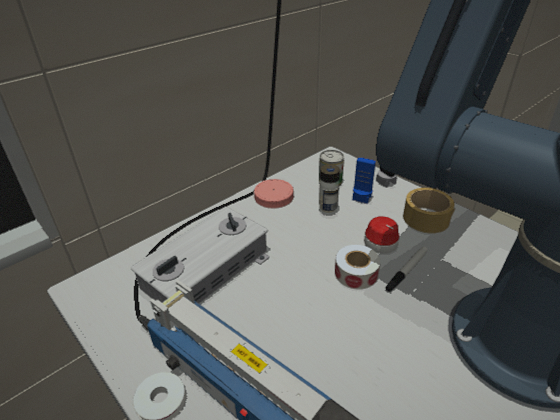

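View pics/top0.png

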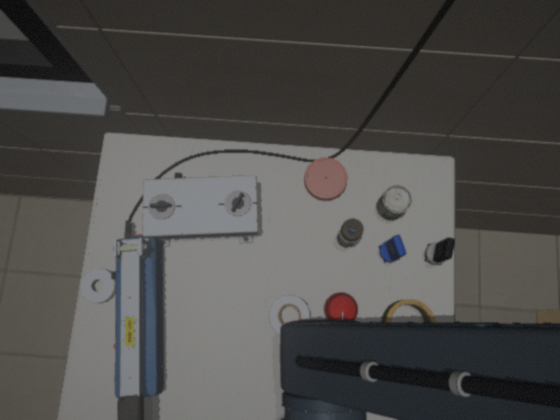

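The scene picture shows the box with a left and a right screw. In the top picture the locked screw is at about (162,206), the open one at about (238,203) and the black key at about (442,250). The blue decoy is at (393,249). I'll enlarge the crops.

```bash
python3 - <<'E'
from h import *
t=cv2.imread("pics/top0.png")
a=cv2.resize(t[170:245,140:265],None,fx=6,fy=6,interpolation=cv2.INTER_CUBIC)[:,:750]
b=cv2.resize(t[175:275,335:465],None,fx=6,fy=6,interpolation=cv2.INTER_CUBIC)[:,:750]
a=cv2.resize(t[175:235,205:270],(390,360),interpolation=cv2.INTER_CUBIC); b=cv2.resize(t[225:275,375:465],(720,400),interpolation=cv2.INTER_CUBIC)
o=np.zeros((600,800,3),np.uint8); o[:200,:360]=cv2.resize(b,(360,200))
o=np.zeros((600,800,3),np.uint8); o[:330,:390]=a[:330]; o[:270,400:]=b[80:350,220:620]
o=np.vstack([cv2.resize(t[175:240,140:270],(650,325),interpolation=cv2.INTER_CUBIC),cv2.resize(t[225:275,335:465],(650,250),interpolation=cv2.INTER_CUBIC)])
cv2.imwrite("pics/c1.png",cv2.convertScaleAbs(o,alpha=1.3,beta=10))
E
```

```text
(no output)
```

View pics/c1.png

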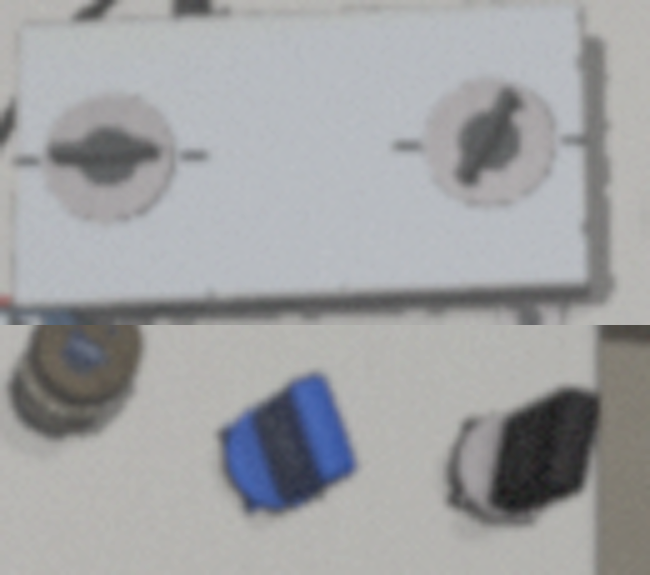

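The upper crop shows the open screw's washer at top pixel (238,203.4), with its bar running (242.4,194.4)–(233.4,210.6). The locked washer is at (162,206.4). The lower crop shows the key's shoulder near (433,254).

```bash
python3 - <<'E'
from h import *
A=at("top",238,203.4,.058);B=at("top",162,206.4,.058);print("A",A,"B",B,np.linalg.norm(A-B))
e=at("top",242.4,194.4,.075)-at("top",233.4,210.6,.075);print("bar",e,np.arctan2(e[1],e[0])); d=B-A;print("box dir",np.arctan2(d[1],d[0]))
print("engr",at("top",220,204.2,.055)-at("top",254.5,203,.055))
print("key",at("top",433.5,254,.025),at("top",441,250,.06), "blue",at("top",388,252,.025))
E
```

```text
A [0.4788 0.1854 0.058 ] B [0.4616 0.3338 0.058 ] 0.14939344028437124
bar [ 0.0334 -0.0143  0.    ] -0.4045303840601243
box dir 1.6861844411185918
engr [-0.0076  0.0677  0.    ]
key [ 0.4125 -0.2088  0.025 ] [ 0.416  -0.2127  0.06  ] blue [ 0.4097 -0.1183  0.025 ]
```

Request:
{"name": "send_rows", "arguments": {
  "commands": [
    {"delta_pos": [3, 4.7, 1]},
    {"delta_pos": [3, 4.7, 1]},
    {"delta_pos": [3, 4.7, 1]},
    {"delta_pos": [3, 4.7, 1]},
    {"delta_pos": [3, 4.7, 1]},
    {"delta_pos": [3, 4.7, 1]},
    {"delta_pos": [3, 4.7, 0]},
    {"delta_pos": [1, 3, 0]},
    {"delta_pos": [0, 0, 0]}
  ],
  "grip": -1
}}

```text
validation failed for argument at $.co...
```

```bash
python3 - <<'E'
from h import *
s=manip.sense();print({k:np.round(s[k],3).tolist() for k in ["t","q","tcp_pos","tool_rot"]})
im=manip.snapshot("wrist");cv2.imwrite("pics/w1.png",im);import json
json.dump({k:np.array(s[k]).tolist() for k in s},open("w1.json","w")); print(manip.get_calibration("wrist"))
E
```

```text
{'t': 0.1, 'q': [-1.486, 0.528, 1.434, -0.0, 1.181, -0.178], 'tcp_pos': [0.162, -0.603, 0.23], 'tool_rot': [0.991, 0.131, 0.0, -0.001]}
{'fx': 325.19226210127806, 'fy': 325.19226210127806, 'cx': 282.5073591440566, 'cy': 211.58332484575337, 'mount': array([[ 4.21166271e-05, -9.61615138e-01, -2.74401758e-01,
         6.92376319e-02],
       [ 9.99999750e-01,  2.34283297e-04, -6.67538539e-04,
        -1.03956238e-03],
       [ 7.06202913e-04, -2.74401661e-01,  9.61614907e-01,
        -1.43856701e-01],
       [ 0.00000000e+00,  0.00000000e+00,  0.00000000e+00,
         1.00000000e+00]])}
```

View pics/w1.png

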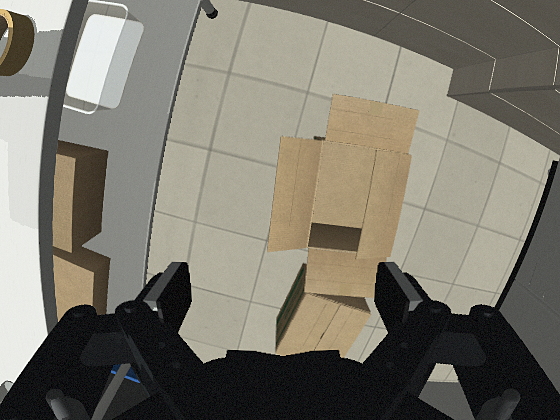

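The call was refused, so the arm hasn't moved and the wrist picture shows only the floor. I'll give yaw in every row.

Request:
{"name": "send_rows", "arguments": {
  "commands": [
    {"delta_pos": [3, 4.7, 1], "yaw": 0},
    {"delta_pos": [3, 4.7, 1], "yaw": 0},
    {"delta_pos": [3, 4.7, 1], "yaw": 0},
    {"delta_pos": [3, 4.7, 1], "yaw": 0},
    {"delta_pos": [3, 4.7, 1], "yaw": 0},
    {"delta_pos": [3, 4.7, 1], "yaw": 0},
    {"delta_pos": [3, 4.7, 0], "yaw": 0},
    {"delta_pos": [1, 3, 0], "yaw": 0},
    {"delta_pos": [0, 0, 0], "yaw": 0}
  ],
  "grip": -1,
  "force": 40
}}

```text
t: 1.27
tcp_pos: [0.3858, -0.2324, 0.2899]
tool_rot: [0.992, 0.13, 0.001, -0.002]
force: [-0.3, -0.0, 0.2]
finger_gap: 0.999
```

```bash
cat >> h.py <<'E'
def wshot(n):
    import json
    s=manip.sense();print({k:np.round(s[k],4).tolist() for k in ["t","q","tcp_pos","tool_rot"]})
    cv2.imwrite(f"pics/{n}.png",manip.snapshot("wrist"))
    json.dump({k:np.array(s[k]).tolist() for k in s},open(n+".json","w"))
E
python3 -c "
from h import *
wshot('w2')"
```

```text
{'t': 1.275, 'q': [-0.7935, 0.2129, 1.7729, 0.0037, 1.1572, 0.5158], 'tcp_pos': [0.3858, -0.2324, 0.2899], 'tool_rot': [0.9916, 0.1296, 0.0009, -0.0016]}
```

View pics/w2.png

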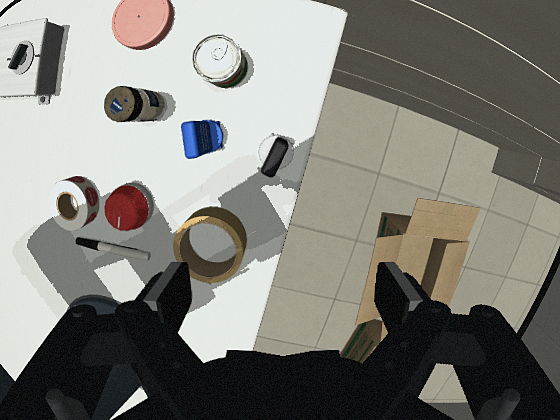

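The key is at about (275,155), seen almost from above, close to the table edge. Enlarging it.

```bash
python3 - <<'E'
from h import *
t=cv2.imread("pics/w2.png")
cv2.imwrite("pics/c2.png",cv2.convertScaleAbs(cv2.resize(t[120:190,240:320],(640,560),interpolation=cv2.INTER_CUBIC),alpha=1.8,beta=20))
E
```

```text
(no output)
```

View pics/c2.png

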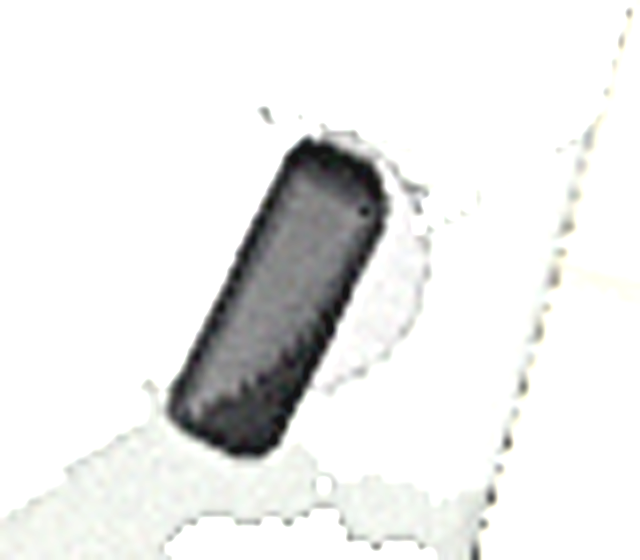

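Handle top: corners at crop (290,150), (383,190), (172,410) and (270,452), centre about (280,298).

```bash
python3 - <<'E'
from h import *
import json
s=json.load(open("w2.json")); f=lambda x,y,z:wat(240+x/8,120+y/8,z,s)
c=[f(290,150,.1),f(383,190,.1),f(172,410,.1),f(270,452,.1)]
print(*c,"centre",np.mean(c,axis=0),f(280,298,.1))
for a,b in [(0,2),(1,3)]:
    e=c[a]-c[b];print(np.arctan2(e[1],e[0]),np.linalg.norm(e))
e=c[0]-c[1];print(np.arctan2(e[1],e[0]),np.linalg.norm(e))
E
```

```text
[ 0.4336 -0.2112  0.1   ] [ 0.4316 -0.224   0.1   ] [ 0.397 -0.205  0.1  ] [ 0.3949 -0.2187  0.1   ] centre [ 0.414275 -0.214725  0.1     ] [ 0.4147 -0.2148  0.1   ]
-0.16780588993829273 0.03712142238654114
-0.14342260643365343 0.037080722754552674
1.4157995848709555 0.012955307792561323
```

Request:
{"name": "send_rows", "arguments": {
  "commands": [
    {"delta_pos": [0.3, 0.2, -0.5], "yaw": 0.185},
    {"delta_pos": [0.3, 0.2, -0.5], "yaw": 0.185},
    {"delta_pos": [0.3, 0.2, -0.5], "yaw": 0.185},
    {"delta_pos": [0.3, 0.2, -0.5], "yaw": 0.185},
    {"delta_pos": [0.3, 0.2, -0.5], "yaw": 0.185},
    {"delta_pos": [0.3, 0.2, -0.5], "yaw": 0.185},
    {"delta_pos": [0.3, 0.2, -0.5], "yaw": 0.185},
    {"delta_pos": [0.3, 0.2, -0.5], "yaw": 0.185},
    {"delta_pos": [0.2, 0.1, -0.5], "yaw": 0.185},
    {"delta_pos": [0.2, 0.1, -0.5], "yaw": 0.185}
  ],
  "grip": -0.4
}}

```text
t: 2.58
tcp_pos: [0.4118, -0.2326, 0.2374]
tool_rot: [0.482, 0.876, -0.001, 0.001]
force: [-0.4, -0.3, 0.1]
finger_gap: 0.701
```

Request:
{"name": "send_rows", "arguments": {
  "commands": [
    {"delta_pos": [0, 0, -1], "yaw": 0.185},
    {"delta_pos": [0, 0, -1], "yaw": 0.185},
    {"delta_pos": [0, 0, -1], "yaw": 0.185},
    {"delta_pos": [0, 0, -1], "yaw": 0.185},
    {"delta_pos": [0, 0, 0], "yaw": 0.0}
  ]
}}

```text
t: 3.2
tcp_pos: [0.4104, -0.2417, 0.195]
tool_rot: [0.13, 0.992, -0.001, 0.002]
force: [-0.5, -0.3, 0.7]
finger_gap: 0.702
```

```bash
cat >> h.py <<'E'
def yaw():
    q=manip.sense()["tool_rot"]; return 2*np.arctan2(q[1],q[0])
E
python3 -c "
from h import *
wshot('w3');print(yaw())
t=cv2.imread('pics/w3.png');cv2.imwrite('pics/c3.png',t)"
```

```text
{'t': 3.2, 'q': [-0.7677, 0.3822, 1.8396, 0.0004, 0.9153, -2.0785], 'tcp_pos': [0.4104, -0.2417, 0.195], 'tool_rot': [0.1298, 0.9915, -0.0012, 0.0019]}
2.8806213811885657
```

View pics/c3.png

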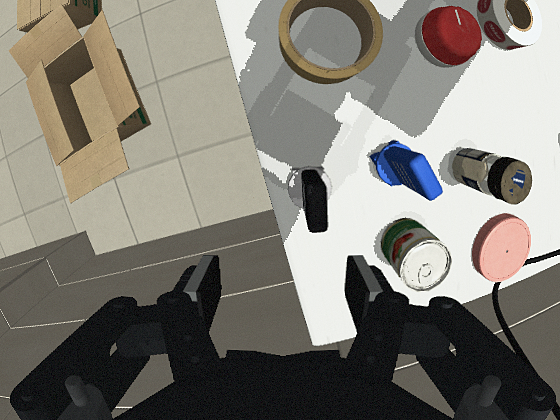

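This wrist view shows the key at about (315,200), right of the centre line. I'll check the earlier estimate by projecting it back.

```bash
python3 - <<'E'
from h import *
import json
s=json.load(open("w3.json"))
for p in [(303,170),(322,168),(306,232),(327,230)]: print(wat(*p,.1,s))
t=cv2.imread("pics/w3.png");cv2.imwrite("pics/c4.png",cv2.convertScaleAbs(cv2.resize(t[155:245,275:355],(560,630-36),interpolation=cv2.INTER_CUBIC),alpha=2.2,beta=20))
E
```

```text
[ 0.3815 -0.2176  0.1   ]
[ 0.3836 -0.2035  0.1   ]
[ 0.4293 -0.227   0.1   ]
[ 0.432  -0.2107  0.1   ]
```

View pics/c4.png

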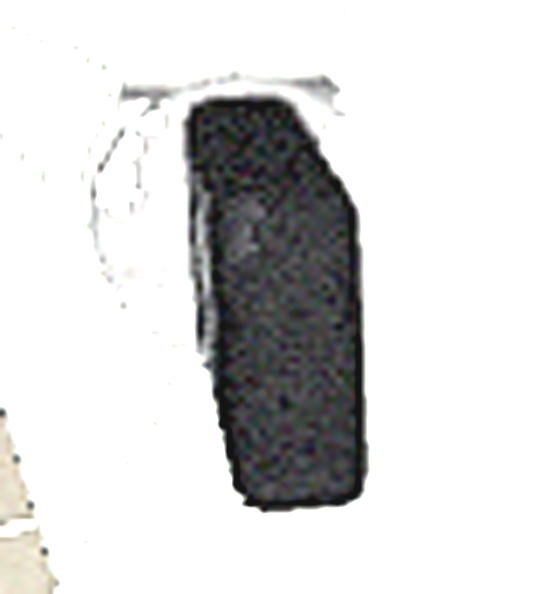

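```bash
python3 - <<'E'
from h import *
import json
s=json.load(open("w3.json"))
c=np.array([wat(275+x/7,155+y/6.6,.1,s) for x,y in [(243,500),(362,498),(355,205),(215,205)]]);print(c,c.mean(0))
e=c[1]-c[2];print(np.arctan2(e[1],e[0]),np.linalg.norm(e))
e=c[1]-c[0];print(np.arctan2(e[1],e[0])-np.pi/2,np.linalg.norm(e))
E
```

```text
[[ 0.4291 -0.224   0.1   ]
 [ 0.4324 -0.211   0.1   ]
 [ 0.3977 -0.2039  0.1   ]
 [ 0.3938 -0.2186  0.1   ]] [ 0.41325  -0.214375  0.1     ]
-0.20182520972537163 0.03541892149684968
-0.24859528388641117 0.013412307780542485
```

Request:
{"name": "send_rows", "arguments": {
  "commands": [
    {"delta_pos": [0.35, 2.7, 0], "yaw": 0.08},
    {"delta_pos": [0, 0, -3], "yaw": 0},
    {"delta_pos": [0, 0, -3], "yaw": 0},
    {"delta_pos": [0, 0, 0], "yaw": 0}
  ]
}}

```text
t: 3.75
tcp_pos: [0.4162, -0.219, 0.1366]
tool_rot: [0.096, 0.995, -0.004, 0.006]
force: [0.1, 0.1, -0.3]
finger_gap: 0.703
```

Request:
{"name": "send_rows", "arguments": {
  "commands": [
    {"delta_pos": [-0.2, 0.4, -1], "yaw": 0.01},
    {"delta_pos": [0, 0, -3], "yaw": 0},
    {"delta_pos": [0, 0, -3], "yaw": 0},
    {"delta_pos": [0, 0, -1.5], "yaw": 0},
    {"delta_pos": [0, 0, 0], "yaw": 0}
  ]
}}

```text
t: 4.38
tcp_pos: [0.4173, -0.2185, 0.0533]
tool_rot: [0.094, 0.996, -0.008, 0.011]
force: [0.9, 1.6, 0.2]
finger_gap: 0.699
```

Request:
{"name": "send_rows", "arguments": {
  "commands": [
    {"delta_pos": [-0.3, 0.4, -0.3], "yaw": 0},
    {"delta_pos": [0, 0, 0], "yaw": 0}
  ]
}}

```text
t: 4.62
tcp_pos: [0.4148, -0.2148, 0.0517]
tool_rot: [0.094, 0.995, -0.009, 0.012]
force: [-0.0, 0.1, 0.4]
finger_gap: 0.703
```

Request:
{"name": "send_rows", "arguments": {
  "commands": [
    {"delta_pos": [0, 0, 0], "yaw": 0},
    {"delta_pos": [0, 0, 0], "yaw": 0},
    {"delta_pos": [0, 0, 0], "yaw": 0},
    {"delta_pos": [0, 0, 0], "yaw": 0},
    {"delta_pos": [0, 0, 0], "yaw": 0}
  ],
  "grip": 1,
  "force": 60
}}

```text
t: 5.25
tcp_pos: [0.4156, -0.2153, 0.0531]
tool_rot: [0.094, 0.995, -0.009, 0.013]
force: [0.1, 0.1, 0.0]
finger_gap: 0.181
```

```bash
python3 -c "
from h import *
s=manip.sense();print(s['t'],s['q'].round(3) if hasattr(s['q'],'round') else s['q'],s['finger_gap'],s['force'],yaw(),s['tcp_pos'],s['tool_rot'])"
```

```text
5.25 [-0.717  0.638  1.985 -0.     0.486 -2.1  ] 0.18124230558272286 [0.12202249 0.12373999 0.04803447] 2.953730768605998 [ 0.41557069 -0.21525304  0.0530503 ] [ 0.09378102  0.99546586 -0.00932584  0.01287878]
```

Request:
{"name": "send_rows", "arguments": {
  "commands": [
    {"delta_pos": [0, 0, 3], "yaw": 0},
    {"delta_pos": [0, 0, 4], "yaw": 0},
    {"delta_pos": [0, 0, 4], "yaw": 0},
    {"delta_pos": [0, 0, 4], "yaw": 0},
    {"delta_pos": [0.5, 3, 2], "yaw": -0.05},
    {"delta_pos": [0.8, 4.5, 0], "yaw": -0.05},
    {"delta_pos": [0.8, 4.5, 0], "yaw": -0.05},
    {"delta_pos": [0.8, 4.5, 0], "yaw": -0.05}
  ]
}}

```text
t: 6.25
tcp_pos: [0.4432, -0.0483, 0.2266]
tool_rot: [0.2, 0.98, -0.01, 0.011]
force: [0.5, 0.2, -1.8]
finger_gap: 0.177
```

Request:
{"name": "send_rows", "arguments": {
  "commands": [
    {"delta_pos": [0.8, 4.5, 0], "yaw": 0},
    {"delta_pos": [0.8, 4.5, 0], "yaw": 0},
    {"delta_pos": [0.8, 4.5, 0], "yaw": 0},
    {"delta_pos": [0.8, 4.5, 0], "yaw": 0},
    {"delta_pos": [0.8, 4, 0], "yaw": 0},
    {"delta_pos": [0, 0, 0], "yaw": 0}
  ]
}}

```text
t: 7.0
tcp_pos: [0.481, 0.1815, 0.2241]
tool_rot: [0.198, 0.98, -0.01, 0.009]
force: [-0.9, -0.9, -2.7]
finger_gap: 0.176
```

```bash
python3 -c "
from h import *
wshot('w5');print(yaw())
cv2.imwrite('pics/top5.png',manip.snapshot('top'))
t=cv2.imread('pics/top5.png'); w=cv2.imread('pics/w5.png')
o=np.vstack([cv2.resize(w[180:360,180:400],(440,360)),np.zeros((230,440,3),np.uint8)])
o[365:590,:]=cv2.resize(t[160:250,150:326],(440,225)) ; cv2.imwrite('pics/c5.png',o)
"
```

```text
{'t': 7.0, 'q': [0.1583, 0.3873, 1.719, -0.0299, 1.0257, -0.9989], 'tcp_pos': [0.481, 0.1815, 0.2241], 'tool_rot': [0.1978, 0.9802, -0.0103, 0.009]}
2.7422392981206887
```

View pics/c5.png

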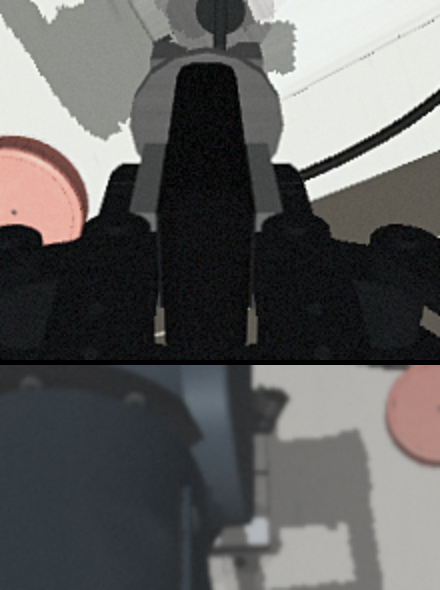

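The key is held straight, and the bar shows just beyond the shoulder at about (291,185) in the wrist picture. I need the part above it.

```bash
python3 -c "
from h import *
w=cv2.imread('pics/w5.png')
cv2.imwrite('pics/c6.png',cv2.resize(w[80:230,190:390],(800,600),interpolation=cv2.INTER_CUBIC))
"
```

```text
(no output)
```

View pics/c6.png

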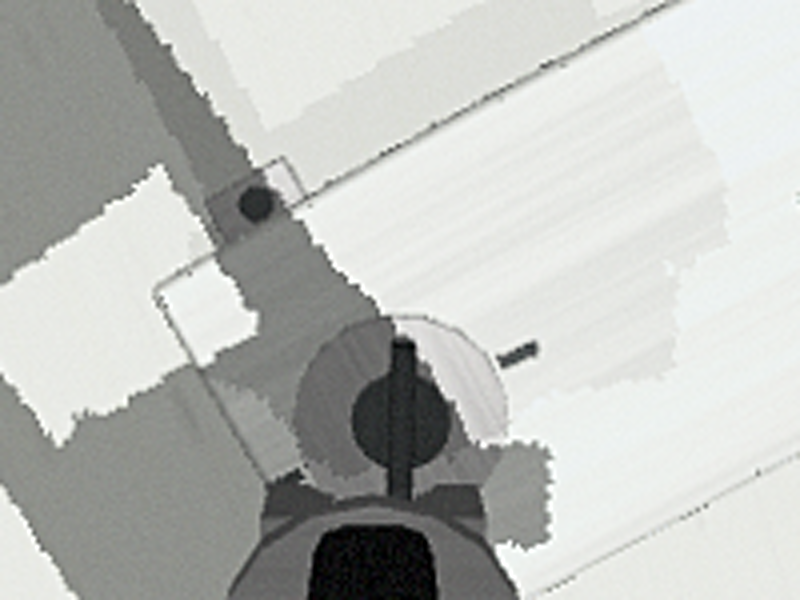

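The washer centre is at crop (402,420) and the bar runs (403,340)–(400,498), nearly parallel to the key. The shoulder and prongs are centred on column 374.

```bash
python3 - <<'E'
from h import *
import json
from scipy.spatial.transform import Rotation as R
s=json.load(open("w5.json")); f=lambda x,y,z:wat(190+x/4,80+y/4,z,s)
print("washer L,R,top",f(295,420,.058),f(510,420,.058),f(402,315,.058),"c",f(402,419,.058))
a,b=f(403,345,.075),f(400,495,.075);e=a-b;print("bar",a,b,np.arctan2(e[1],e[0]))
e=f(538,348,.055)-f(300,474,.055);print("engraved",np.arctan2(e[1],e[0]))
print("toolz",R.from_quat(s["tool_rot"]).as_matrix()[:,2])
fz=s["tcp_pos"][2]-.0531
print("key prong edges at foot",f(264,515,fz+.018),f(485,515,fz+.018))
print("shoulder edge pts",f(232,585,fz+.025),f(515,585,fz+.025))
E
```

```text
washer L,R,top [0.4682 0.165  0.058 ] [0.4882 0.2132 0.058 ] [0.4544 0.1988 0.058 ] c [0.4779 0.189  0.058 ]
bar [0.4586 0.1971 0.075 ] [0.491 0.183 0.075] 2.731126789026027
engraved 1.674963374494356
toolz [ 0.01365325 -0.02374484 -0.99962482]
key prong edges at foot [0.4563 0.1756 0.189 ] [0.4684 0.2047 0.189 ]
shoulder edge pts [0.4622 0.1687 0.196 ] [0.4773 0.2052 0.196 ]
```

Request:
{"name": "send_rows", "arguments": {
  "commands": [
    {"delta_pos": [-0.1, 0.6, 0], "yaw": 0},
    {"delta_pos": [0, 0, -2.5], "yaw": 0},
    {"delta_pos": [0, 0, -2.5], "yaw": 0},
    {"delta_pos": [0, 0, -2], "yaw": 0},
    {"delta_pos": [0, 0, 0], "yaw": 0}
  ]
}}

```text
t: 7.72
tcp_pos: [0.4785, 0.181, 0.1527]
tool_rot: [0.203, 0.979, -0.011, 0.008]
force: [-0.7, -0.0, -1.0]
finger_gap: 0.181
```

Request:
{"name": "send_rows", "arguments": {
  "commands": [
    {"delta_pos": [0.15, 0.65, 0], "yaw": 0},
    {"delta_pos": [0, 0, 0], "yaw": 0}
  ]
}}

```text
t: 7.98
tcp_pos: [0.4813, 0.1873, 0.1541]
tool_rot: [0.204, 0.979, -0.011, 0.009]
force: [0.2, -0.5, -1.5]
finger_gap: 0.181
```

```bash
python3 -c "
from h import *
wshot('w7');print(yaw())
w=cv2.imread('pics/w7.png')
cv2.imwrite('pics/c7.png',cv2.resize(w[110:260,190:390],(800,600),interpolation=cv2.INTER_CUBIC))
"
```

```text
{'t': 7.975, 'q': [0.1704, 0.4948, 1.7819, -0.0358, 0.8559, -0.966], 'tcp_pos': [0.4813, 0.1873, 0.1541], 'tool_rot': [0.2041, 0.9788, -0.0109, 0.0093]}
2.730622047917925
```

View pics/c7.png

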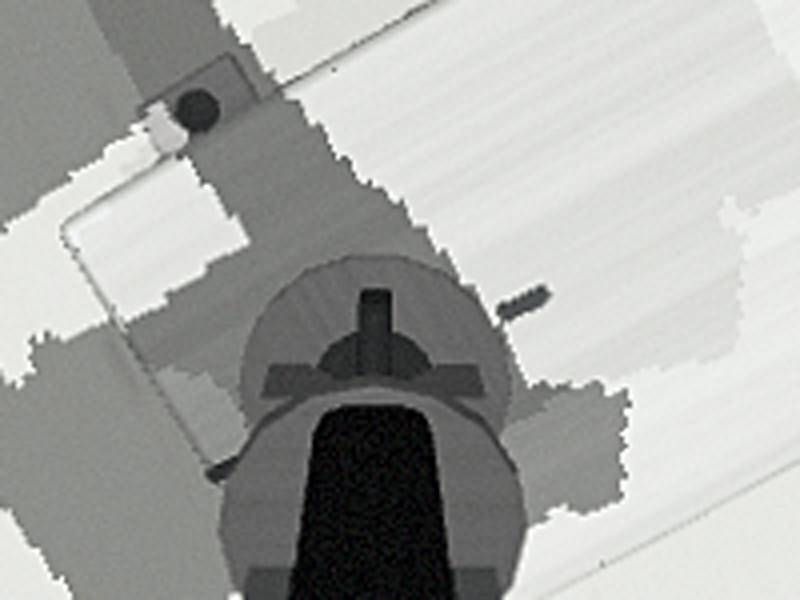

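The bar (column 375) is centred between the prongs (262–485) and parallel to them. I'm lowering the key over it.

Request:
{"name": "send_rows", "arguments": {
  "commands": [
    {"delta_pos": [-0.1, 0, -1], "yaw": 0},
    {"delta_pos": [0, 0.05, -1], "yaw": 0},
    {"delta_pos": [0, 0, 0], "yaw": 0}
  ]
}}

```text
t: 8.4
tcp_pos: [0.4804, 0.1879, 0.1336]
tool_rot: [0.204, 0.979, -0.011, 0.01]
force: [0.5, 0.0, -1.6]
finger_gap: 0.179
```

Request:
{"name": "send_rows", "arguments": {
  "commands": [
    {"delta_pos": [0, 0, -1], "yaw": 0},
    {"delta_pos": [0, 0, -0.8], "yaw": 0},
    {"delta_pos": [0, 0, -0.4], "yaw": 0},
    {"delta_pos": [0, 0, 0], "yaw": 0}
  ]
}}

```text
t: 8.9
tcp_pos: [0.4807, 0.1879, 0.1117]
tool_rot: [0.204, 0.979, -0.011, 0.01]
force: [-0.7, -1.1, 3.6]
finger_gap: 0.179
```

Request:
{"name": "send_rows", "arguments": {
  "commands": [
    {"delta_pos": [0, 0, 0], "yaw": -0.12},
    {"delta_pos": [0, 0, 0], "yaw": -0.12},
    {"delta_pos": [0, 0, 0], "yaw": 0}
  ]
}}

```text
t: 9.28
tcp_pos: [0.4802, 0.1872, 0.112]
tool_rot: [0.322, 0.947, -0.013, 0.009]
force: [-0.6, 0.1, -1.0]
finger_gap: 0.179
```

Request:
{"name": "send_rows", "arguments": {
  "commands": [
    {"delta_pos": [0, 0.05, 0], "yaw": -0.14},
    {"delta_pos": [0, 0.05, 0], "yaw": -0.14},
    {"delta_pos": [0, 0.05, 0], "yaw": -0.14},
    {"delta_pos": [0, 0, 0], "yaw": 0}
  ]
}}

```text
t: 9.78
tcp_pos: [0.4799, 0.1865, 0.112]
tool_rot: [0.512, 0.859, -0.017, 0.006]
force: [-0.9, -0.5, 0.8]
finger_gap: 0.179
```

Request:
{"name": "send_rows", "arguments": {
  "commands": [
    {"delta_pos": [0, 0.05, 0], "yaw": -0.14},
    {"delta_pos": [0, 0.05, 0], "yaw": -0.14},
    {"delta_pos": [0, 0.05, 0], "yaw": -0.14},
    {"delta_pos": [0, 0, 0], "yaw": 0}
  ]
}}

```text
t: 10.28
tcp_pos: [0.4793, 0.1863, 0.112]
tool_rot: [0.678, 0.735, -0.019, 0.003]
force: [-0.7, -0.6, 0.2]
finger_gap: 0.184
```

```bash
python3 -c "
from h import *
s=manip.sense();print(yaw(),s['ft_torque'],s['force'],s['q'])"
```

```text
1.651356867785988 [-0.28557536  0.06596951  0.04171831] [-0.65777584 -0.64514482  0.21358128] [ 0.16959732  0.57368398  1.79226717 -0.03894436  0.80316276  0.11646846]
```

Request:
{"name": "send_rows", "arguments": {
  "commands": [
    {"delta_pos": [0, 0, 0], "yaw": -0.1},
    {"delta_pos": [0, 0, 0], "yaw": 0},
    {"delta_pos": [0, 0, 0], "yaw": 0}
  ]
}}

```text
t: 10.65
tcp_pos: [0.4792, 0.1864, 0.112]
tool_rot: [0.71, 0.704, -0.019, 0.002]
force: [-0.6, -1.3, 0.6]
finger_gap: 0.18
```

```bash
python3 -c "
from h import *
s=manip.sense();print(yaw(),s['ft_torque'],s['tcp_pos'])"
```

```text
1.5612737555642355 [-0.27826642  0.04426458 -0.01627549] [0.47916015 0.18638203 0.11204504]
```

Request:
{"name": "send_rows", "arguments": {
  "commands": [
    {"delta_pos": [0, 0, 0], "yaw": 0.1},
    {"delta_pos": [0, 0, 0.8], "yaw": 0},
    {"delta_pos": [0, 0, 1], "yaw": 0},
    {"delta_pos": [0, 0, 1.5], "yaw": 0},
    {"delta_pos": [0, 0, 3], "yaw": 0},
    {"delta_pos": [0, 0, 4], "yaw": 0},
    {"delta_pos": [0, 0, 0], "yaw": 0}
  ]
}}

```text
t: 11.52
tcp_pos: [0.48, 0.188, 0.2215]
tool_rot: [0.673, 0.74, -0.016, 0.003]
force: [0.1, 0.6, -1.1]
finger_gap: 0.176
```

Request:
{"name": "send_rows", "arguments": {
  "commands": [
    {"delta_pos": [-1, -2.4, 0], "yaw": 0},
    {"delta_pos": [-1.2, -2.4, 0], "yaw": 0},
    {"delta_pos": [-1.2, -2.4, 0], "yaw": 0},
    {"delta_pos": [-1.2, -2.4, 0], "yaw": 0},
    {"delta_pos": [-1.2, -2.4, 0], "yaw": 0},
    {"delta_pos": [0, 0, 0], "yaw": 0}
  ]
}}

```text
t: 12.28
tcp_pos: [0.4165, 0.0657, 0.2199]
tool_rot: [0.673, 0.74, -0.017, 0.001]
force: [-0.8, 0.2, -1.9]
finger_gap: 0.181
```

```bash
python3 -c "
from h import *
cv2.imwrite('pics/top8.png',manip.snapshot('top'));cv2.imwrite('pics/scene8.png',manip.snapshot('scene'))
s=manip.sense();print(yaw(),s['tcp_pos'],s['tool_rot'])
t=cv2.imread('pics/top8.png'); w=cv2.imread('pics/scene8.png')
cv2.imwrite('pics/c8.png',np.vstack([cv2.resize(t[165:290,140:400],(624,300)),cv2.resize(w[180:325,110:410],(624,300))]))
"
```

```text
1.667048120086649 [0.41796947 0.06658648 0.22023096] [ 0.67217726  0.74020179 -0.01662163  0.00166446]
```

View pics/c8.png

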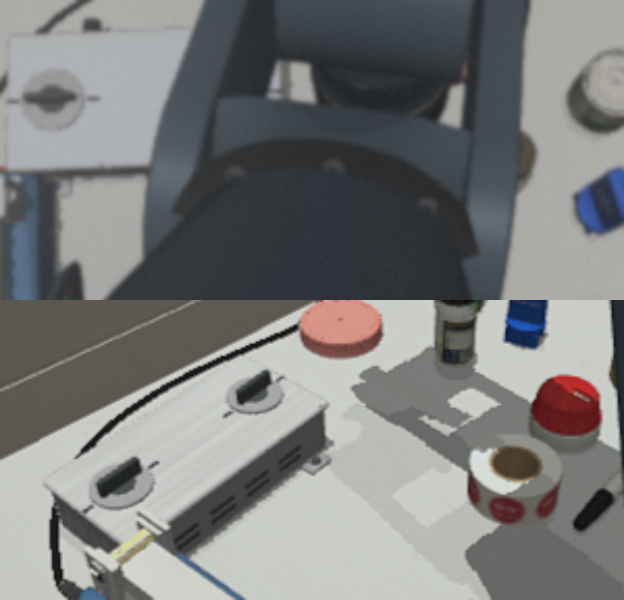

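Both bars lie along the engraved lines. Next I check that the set-down spot is clear.

```bash
python3 -c "
from h import *
for n in ['scene','top']:
    c=manip.get_calibration(n);p=np.array(c['world_to_cam'])@[.418,.067,0,1];print(n,c['fx']*p[0]/p[2]+c['cx'],c['fy']*p[1]/p[2]+c['cy'])
print(at('scene',357,280,0),at('scene',330,208,0))
# bar yaw vs engraved in scene: open bar ends, approx crop (238,398)-(270,375)
f=lambda x,y,z:at('scene',110+x*300/624,180+(y-300)*145/300,z)
a=f(270,374,.075)-f(237,392,.075);b=f(270,374,.055);print(np.arctan2(a[1],a[0]))
a=f(140,460,.075)-f(98,482,.075);print(np.arctan2(a[1],a[0]))
"
```

```text
scene 299.14126173102795 233.98015596682797
top 295.3555469586634 242.89001451952277
[0.2562 0.082  0.    ] [ 0.4335 -0.0432  0.    ]
-1.5680863063289645
-1.6030432092301499
```

Request:
{"name": "send_rows", "arguments": {
  "commands": [
    {"delta_pos": [0, 0, -4], "yaw": 0},
    {"delta_pos": [0, 0, -4], "yaw": 0},
    {"delta_pos": [0, 0, -4], "yaw": 0},
    {"delta_pos": [0, 0, -2.5], "yaw": 0},
    {"delta_pos": [0, 0, -1], "yaw": 0},
    {"delta_pos": [0, 0, 0], "yaw": 0}
  ]
}}

```text
t: 13.12
tcp_pos: [0.4252, 0.0705, 0.0615]
tool_rot: [0.671, 0.742, -0.012, 0.006]
force: [-0.6, 0.3, -1.8]
finger_gap: 0.176
```

Request:
{"name": "send_rows", "arguments": {
  "commands": [
    {"delta_pos": [0, 0, -0.6], "yaw": 0},
    {"delta_pos": [0, 0, -0.25], "yaw": 0},
    {"delta_pos": [0, 0, -0.1], "yaw": 0},
    {"delta_pos": [0, 0, 0], "yaw": 0}
  ]
}}

```text
t: 13.62
tcp_pos: [0.4275, 0.0707, 0.0537]
tool_rot: [0.67, 0.742, -0.01, 0.009]
force: [0.0, 0.2, -3.1]
finger_gap: 0.182
```

Request:
{"name": "send_rows", "arguments": {
  "commands": [
    {"delta_pos": [0, 0, -0.1], "yaw": 0},
    {"delta_pos": [0, 0, -0.1], "yaw": 0},
    {"delta_pos": [0, 0, 0], "yaw": 0}
  ]
}}

```text
t: 14.0
tcp_pos: [0.4278, 0.0706, 0.0531]
tool_rot: [0.671, 0.742, -0.01, 0.009]
force: [0.2, -0.2, -1.1]
finger_gap: 0.18
```

Set down, with the TCP at the same height as at the grasp. Opening partway and rising clear.

Request:
{"name": "send_rows", "arguments": {
  "commands": [
    {"delta_pos": [0, 0, 0], "yaw": 0},
    {"delta_pos": [0, 0, 0], "yaw": 0},
    {"delta_pos": [0, 0, 0], "yaw": 0},
    {"delta_pos": [0, 0, 0], "yaw": 0},
    {"delta_pos": [0, 0, 0], "yaw": 0}
  ],
  "grip": -0.6
}}

```text
t: 14.62
tcp_pos: [0.4281, 0.0705, 0.0531]
tool_rot: [0.671, 0.742, -0.01, 0.01]
force: [-0.3, 0.7, -1.2]
finger_gap: 0.801
```

Request:
{"name": "send_rows", "arguments": {
  "commands": [
    {"delta_pos": [0, 0, 2], "yaw": 0},
    {"delta_pos": [0, 0, 4], "yaw": 0},
    {"delta_pos": [0, 0, 4], "yaw": 0},
    {"delta_pos": [0, 0, 5], "yaw": 0},
    {"delta_pos": [0, -5, 0], "yaw": 0},
    {"delta_pos": [0, -5, 0], "yaw": 0},
    {"delta_pos": [0, -5, 0], "yaw": 0},
    {"delta_pos": [0, -5, 0], "yaw": 0},
    {"delta_pos": [0, 0, 0], "yaw": 0},
    {"delta_pos": [0, 0, 0], "yaw": 0}
  ]
}}

```text
t: 15.88
tcp_pos: [0.4268, -0.1344, 0.2083]
tool_rot: [0.669, 0.743, -0.009, 0.011]
force: [0.4, 0.6, -0.1]
finger_gap: 0.799
```

```bash
python3 -c "
from h import *
cv2.imwrite('pics/top9.png',manip.snapshot('top'));cv2.imwrite('pics/scene9.png',manip.snapshot('scene'))
t=cv2.imread('pics/top9.png'); w=cv2.imread('pics/scene9.png')
cv2.imwrite('pics/c9.png',np.vstack([cv2.resize(t[165:290,140:400],(624,300)),cv2.resize(w[150:295,110:410],(624,300))]))
"
```

```text
(no output)
```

The viewer limit is reached, so I check by code: the key's dark silhouette in the scene image should match an upright model, and the bar direction is measured again.

```bash
python3 - <<'E'
from h import *
w=cv2.imread('pics/scene9.png'); c=manip.get_calibration('scene')
def pr(p):
    p=np.array(c['world_to_cam'])@[*p,1]; return [c['fx']*p[0]/p[2]+c['cx'],c['fy']*p[1]/p[2]+c['cy']]
a=np.array([np.cos(1.667),np.sin(1.667)]);b=np.array([-a[1],a[0]]);k=np.array([.427,.072])
P=np.array([pr([*(k+i*.02*a+j*.008*b),z]) for i in(-1,1) for j in(-1,1) for z in(.025,.1)])
print("model handle bbox",P.min(0).round(1),P.max(0).round(1))
g=(w.max(2)<60).astype(np.uint8)
n,l,s,m=cv2.connectedComponentsWithStats(g)
x0,y0=P.min(0);x1,y1=P.max(0)
for i in range(1,n):
    if s[i][4]>40 and x0-40<m[i][0]<x1+40 and y0-40<m[i][1]<y1+40: print("dark",s[i],m[i])
H=cv2.convexHull(P.astype(np.float32));mm=np.zeros(g.shape,np.uint8);cv2.fillConvexPoly(mm,H.astype(int),1)
print("IoU",(mm&g).sum(),mm.sum())
# bars in scene: principal axis of dark pixels near each screw
for nm,p in(("A",(.478,.188)),("B",(.4616,.335))):
    u,v=map(int,pr([*p,.065])); r=g[v-14:v+15,u-18:u+19]
    ys,xs=np.nonzero(r);vx=cv2.fitLine(np.c_[xs,ys].astype(np.float32),cv2.DIST_HUBER,0,.01,.01).ravel()
    d=at('scene',u+8*vx[0],v+8*vx[1],.07)-at('scene',u-8*vx[0],v-8*vx[1],.07);print(nm,len(xs),np.arctan2(d[1],d[0]))
s=manip.sense();print(s['t'],s['force'])
E
```

```text
model handle bbox [284.1 186.6] [304.2 230. ]
dark [319 170  23  13 196] [329.9744898  177.04081633]
dark [286 190  17  39 552] [294.21195652 208.64130435]
dark [322 190  16  21 118] [327.88135593 199.68644068]
dark [244 250  11  13  59] [249.03389831 256.08474576]
IoU 552 749
A 122 3.1140307126455165
B 157 -1.4491773035335491
15.975 [0.11931449 0.32742633 0.47714287]
```

The key stands as the upright model predicts. The bar A fit (3.11) disagrees with the earlier view, so I'll check its pixels.

```bash
python3 - <<'E'
from h import *
c=manip.get_calibration('scene');A=cv2.imread('pics/scene8.png');B=cv2.imread('pics/scene9.png')
print("diff box",cv2.absdiff(A,B)[205:300,130:275].max(2).__gt__(40).sum())
g=B.max(2)[210:238,215:252]
for r in g: print(''.join('#' if v<60 else '+' if v<100 else '-' if v<150 else '.' for v in r))
E
```

```text
diff box 0
+-...................................
.....................................
.....................................
.....................................
.....................-++-............
....................-++#+............
..................-+++##+............
.................-++#####-...-+-.....
..............--+++######-..-+.......
.............-+++########-.--........
............--++#########+-..........
..........-++++########+-............
.........-+++##########-.............
........-+++#########++-.............
........-###########+++-.............
........-##########++++-......-......
........-########++++++-......-......
........-#######++++++-.......-......
........-#####++++++--.......--......
....-...-+##+------.........--.......
.....-...-++-..............--........
.....--..................--+.........
......---..............--+-..........
........-----......------............
....-+-...--------+----..............
...++-...............................
..--.................................
.....................................
```

```bash
python3 - <<'E'
from h import *
for p,q,z in [((223.3,224),(236,214),.075),((227.5,223),(239,215.5),.075),((226,229.5),(238.5,221),.058)]:
    d=at('scene',*q,z)-at('scene',*p,z);print(np.arctan2(d[1],d[0]),np.linalg.norm(d))
d=at('scene',245,217,.055)-at('scene',218.5,235,.055);print("engraved",np.arctan2(d[1],d[0]))
E
```

```text
-1.363012950331692 0.03587157649170161
-1.4677147182721964 0.0291547594742265
-1.4540457484018277 0.032622078413246436
engraved -1.4566359352382343
```

```bash
python3 -c "
from station import manip
print(manip.sign_off())"
```

```text
the job is handed in; nothing more can be done
None
```

The open screw is locked and the black key stands upright on the table. I handed the job in at about 16 s. I set the key over the bar at a screw value of about 0.5 rad, turned it clockwise and lifted it off. I then set it down near (0.43, 0.07), about 12 cm from the screw, and moved the gripper clear.

**Last checks:**
- **Open screw:** three edge readings of its bar gave −1.36, −1.47 and −1.45 rad, against −1.457 for the engraved lines. The furthest is about 5° off; the limit is 15°.
- **Locked screw:** its bar measured −1.45 rad, so it is unmoved.
- **Key:** its silhouette in the scene picture matches an upright model to within a few pixels.

**What failed or disagreed:**
- **Refused call:** the first move call was refused because its rows left out yaw. The arm did not move.
- **Bad fit:** one automatic line fit of the open bar gave 3.11 rad, probably from its window. The box area had not changed since my last view of it, and the edge readings above replaced the fit.
- **Final view:** I had used all 12 pictures, so I checked the final state from image numbers, not by eye.

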